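# Find the loose bolt of the lamp foot and hold its cap open

## Robot

A 6-joint arm with a two-finger parallel gripper is mounted at the origin on the work surface. World frame = base frame: x ahead of the robot, y to its left, z up, the work surface at z = 0. Lengths are in m, angles in rad, forces in N, time in s.
With the tool pointing down it reaches from about 0.3 to 0.775 m from the base axis. Payload 14.6 kg.
Tool frame: the origin (TCP) lies at the very end of the fingers, on their centre line; the grasp point (between the pads) lies 19 mm behind it; z points along the fingers, y is the direction in which the jaws open and shut (so a half turn about z gives the same grasp; the last joint's range is limited). The gripper opens to 94 mm and grips with 3 to 60 N. Pads are 16 mm wide; open, the fingers measure 119 mm over their backs; the gripper's body (75 mm by 177 mm) begins 78 mm behind the grasp point.
Start: joints at [1.176, 0.3, 1.521, -0, 1.321, -0.067], TCP at [0.177, 0.521, 0.205] pointing down, gripper open.
Joint ranges: [-3.03, 3.03], [-0.79, 2.21], [0.23, 2.52], [-1.04, 4.18], [0, 3.07], [-2.55, 2.55]. Speed limits (rad/s): [2.22, 2.22, 2.57, 3.14, 3.14, 3.14].

## Interface

Orientations are given as [roll, pitch, yaw] about the fixed x, y, z axes, in that order (R = Rz(yaw) Ry(pitch) Rx(roll)).
In Python, from station import ctrl, vision, ticket gives the robot as it stands.
- The arm moves only by the tool step_arm, never from a script. Its argument "steps" is a list of rows, each an object of numbers: "x", "y", "z": the shift along the tool's x, y, z in m; "ax", "ay", "az": the turn, a rotation vector about the tool's x, y, z in degrees; "claw": the finger opening in m, from 0 to 0.094. A call has 1 to 5 rows; each row shifts and turns the pose as measured when the row begins, along the tool's axes as they then stand; what a row does not reach is not made up. A row lasts 1/12 s, in which the tool goes at most 41.7 mm and 7.16 degrees, less where a joint would pass 70% of its speed; a pose out of reach is approached as far as the arm can. A call with a gripper value outside its range is refused whole. The fingers move at their own pace and stop on an object; "grip_force" is the grip in N (left out, the last holds). Time passes only in rows, so rows that do not move let the fingers close. It gives the time, the measured TCP pose, the force and the opening at its end, in the units of the state.
- ctrl.get_obs(): the state, without advancing time (a new reading comes with each control period).
- vision.camera(name): name is "scene" or "top"; returns (picture, depth): 400x640x3 uint8, red, green, blue; 400x640 float32, m along the optical axis (not along the pixel's ray), 0 where there is no reading.
- vision.camera_params(name): a dict with "fov_y" (degrees; the focal length in pixels is half the picture's height over the tangent of half this angle, whatever the lens; pixels are square), "cx", "cy" (the principal point, pixels), "k1" (the pictures are not rectified: a ray, as slopes to the right and down, at radius r is drawn at 1 + k1 r^2 times it, then the intrinsics apply), "origin" and "attitude" of the camera in the world. Camera axes: x right, y up, looking along -z (the intrinsics and any distortion apply to the point x, -y, -z); pixel columns grow to the right and rows downward; lengths in m; the calibration is good to about 2 mm. A picture is of the moment at which its call begins. camera_params takes no time and is no camera call.
- ticket.hand_in(): hands the job in, once; it reports no verdict.
The state is a dict: "time_s": time; "qpos": joint angles; "joint_vel": joint speeds; "tau": joint torques, N m; "ee_pos": TCP position; "eef_rot": TCP orientation; "force": force on the tool from outside, world axes, zero at the start; "moment": the same for the moment, N m; "grip_width": finger opening in m.
Only numpy, scipy, OpenCV 4.12 (cv2) and the standard library are available. Lean on these libraries where they do the work, as an engineer would, in place of code of your own. Each camera call takes 0.05 s, during which the arm holds its last target.

## Task

The magnifier lamp has been wobbling, so it is lifted off: one of the three capped bolts that hold its foot to the counter is loose. Tap down on the shut caps to find the bolt that gives and stays sunk, then lift that bolt's hinged cap to about upright and keep holding it there, so that I can get a spanner on the bolt; finish while still holding it. Leave the bolt sunk, the caps of the sound bolts shut and everything else on the counter where it is.

Things in the scene. Friction and masses are not known exactly. Their poses are not given: they have to be found in the camera images.
- foot: the lamp's foot: a white cast foot with three legs, fixed to the counter, 26 mm high, about 180 mm across, with the empty lamp socket (a tube 34 to 42 mm wide, top 62 mm above the counter, small black thumb screw on its robot side) in the middle. At the end of each leg stands one bolt under a hinged grey cap. Origin: counter height, on the socket's axis; x points along leg c (roughly away from the robot), y to leg a's side, z up
- bolt_a (a joint): Bolt a, on the leg that is nearer the robot on its left (+y) side: how far the bolt has sunk into the foot with its collar and cap, in m; 0 at the start, straight down. All three look alike. The loose one stands on a crushed bush: pushed down on its closed cap with more than about 8 N it sinks 6 mm and stays down (friction of about 6 N holds it; a strong upward pull would draw it up again). A sound bolt sinks less than 1 to 2 mm under any tap
- cap_a (a joint): Opening angle of the hinged cap over bolt a, rad: 0 shut, 1.57 upright, 1.75 its stop. A light spring (under 1 N at the lip) shuts it again when it is let go
- cap_a_top (a point): Centre of the top face of cap a, over the bolt's axis, 70 mm above the counter when shut and not sunk: the place to tap. The cap is a flat-sided grey plastic hood open below, 44 mm long (x, hinge to front), 40 mm wide (y), 16 mm high, with a finger lip 22 mm wide and 3 mm thick standing 8 mm out of its front at the bottom. Below it a white collar (37 x 36 mm) goes down to 14 mm above the foot, then a black rubber sleeve 35 mm wide. Axes as the point of the hinge
- cap_a_grip (a point): Point inside cap a between its two flat side walls, 34 mm from the hinge line towards the front and half-way up the cap (8 mm above the hinge line). Here a small domed finger stud (12 mm wide) stands 3 mm out of each side wall: a gripper closing along y takes the cap by the two studs, 46 mm apart, and the cap pivots on them between the pads as it swings up. Moves with the cap; axes as the point of the hinge
- cap_a_hinge (a point): Middle of the hinge line of cap a, at the bottom of its robot-side edge, 22 mm from the bolt's axis, 54 mm above the counter when not sunk. x from the hinge to the cap's front (away from the robot when shut), y along the hinge line, z out of the cap's top; the axes turn with the cap, whose front swings up and then towards the robot (turn about -y)
- bolt_b (a joint): Bolt b, on the leg that is nearer the robot on its right (-y) side: how far the bolt has sunk into the foot with its collar and cap, in m; 0 at the start, straight down. All three look alike. The loose one stands on a crushed bush: pushed down on its closed cap with more than about 8 N it sinks 6 mm and stays down (friction of about 6 N holds it; a strong upward pull would draw it up again). A sound bolt sinks less than 1 to 2 mm under any tap
- cap_b (a joint): Opening angle of the hinged cap over bolt b, rad: 0 shut, 1.57 upright, 1.75 its stop. A light spring (under 1 N at the lip) shuts it again when it is let go
- cap_b_top (a point): Centre of the top face of cap b, over the bolt's axis, 70 mm above the counter when shut and not sunk: the place to tap. The cap is a flat-sided grey plastic hood open below, 44 mm long (x, hinge to front), 40 mm wide (y), 16 mm high, with a finger lip 22 mm wide and 3 mm thick standing 8 mm out of its front at the bottom. Below it a white collar (37 x 36 mm) goes down to 14 mm above the foot, then a black rubber sleeve 35 mm wide. Axes as the point of the hinge
- cap_b_grip (a point): Point inside cap b between its two flat side walls, 34 mm from the hinge line towards the front and half-way up the cap (8 mm above the hinge line). Here a small domed finger stud (12 mm wide) stands 3 mm out of each side wall: a gripper closing along y takes the cap by the two studs, 46 mm apart, and the cap pivots on them between the pads as it swings up. Moves with the cap; axes as the point of the hinge
- cap_b_hinge (a point): Middle of the hinge line of cap b, at the bottom of its robot-side edge, 22 mm from the bolt's axis, 54 mm above the counter when not sunk. x from the hinge to the cap's front (away from the robot when shut), y along the hinge line, z out of the cap's top; the axes turn with the cap, whose front swings up and then towards the robot (turn about -y)
- bolt_c (a joint): Bolt c, on the leg that points away from the robot: how far the bolt has sunk into the foot with its collar and cap, in m; 0 at the start, straight down. All three look alike. The loose one stands on a crushed bush: pushed down on its closed cap with more than about 8 N it sinks 6 mm and stays down (friction of about 6 N holds it; a strong upward pull would draw it up again). A sound bolt sinks less than 1 to 2 mm under any tap
- cap_c (a joint): Opening angle of the hinged cap over bolt c, rad: 0 shut, 1.57 upright, 1.75 its stop. A light spring (under 1 N at the lip) shuts it again when it is let go
- cap_c_top (a point): Centre of the top face of cap c, over the bolt's axis, 70 mm above the counter when shut and not sunk: the place to tap. The cap is a flat-sided grey plastic hood open below, 44 mm long (x, hinge to front), 40 mm wide (y), 16 mm high, with a finger lip 22 mm wide and 3 mm thick standing 8 mm out of its front at the bottom. Below it a white collar (37 x 36 mm) goes down to 14 mm above the foot, then a black rubber sleeve 35 mm wide. Axes as the point of the hinge
- cap_c_grip (a point): Point inside cap c between its two flat side walls, 34 mm from the hinge line towards the front and half-way up the cap (8 mm above the hinge line). Here a small domed finger stud (12 mm wide) stands 3 mm out of each side wall: a gripper closing along y takes the cap by the two studs, 46 mm apart, and the cap pivots on them between the pads as it swings up. Moves with the cap; axes as the point of the hinge
- cap_c_hinge (a point): Middle of the hinge line of cap c, at the bottom of its robot-side edge, 22 mm from the bolt's axis, 54 mm above the counter when not sunk. x from the hinge to the cap's front (away from the robot when shut), y along the hinge line, z out of the cap's top; the axes turn with the cap, whose front swings up and then towards the robot (turn about -y)
- spanner: Bystander: a steel spanner 170 mm long lying beside leg a, origin under its middle
- dish: Bystander: a small steel dish 64 mm wide, 18 mm high, with a nut and washers, standing between legs b and c, origin under its centre
- brush_pot: Bystander: a white pot 76 mm wide with brushes, 180 mm high in all, on the left, origin under its centre
- bottle: Bystander: a small amber dropper bottle 36 mm wide, 75 mm high, far left, origin under its centre
- jar: Bystander: a glass jar with a steel lid, 76 mm wide, 90 mm high, on the right, origin under its centre
- tray: Bystander: a flat steel instrument tray 120 x 200 x 18 mm, far right, origin under its centre
- mirror: Bystander: a round hand mirror lying flat, 110 mm wide with a handle 105 mm long, 10 mm thick, on the left, origin under the glass's centre

How it is judged:
By the outcome, as a careful person would: the job done as asked, in the order asked, and still so for the second after the job is handed in, while the arm keeps its last pose, push and grip.
It also fails if it takes over 48 s, if anything falls off the work surface, if the arm or the gripper's body presses on something with over 40 N, if the wrist force passes 120 N, or if a joint passes its speed limit or range.

## Working session

There is one attempt and no reset: what is moved stays moved. The work goes in short steps, Python scripts to look and compute and a tool call to move; the robot and the scene stay as the last step left them, time stands still between calls to the robot, and variables do not carry over. Pictures are saved under pics/ and viewed, and the job is handed in when it is done.

Besides the shell and the picture viewer there is one more tool, called after "Request:" as name(argument=value, ...), one argument or row to a line, values as JSON. step_arm: Moves the arm, as the interface text tells. Its arguments: {"type":"object","properties":{"steps":{"type":"array"},"grip_force":{"type":"number"}},"required":["steps"]}

```bash
ls; mkdir -p pics; cat > h.py <<'E'
import numpy as np, cv2
from station import ctrl, vision, ticket
from scipy.spatial.transform import Rotation as R
def shot(n):
    im,d=vision.camera(n); cv2.imwrite(f'pics/{n}_last.png',im[:,:,::-1]); np.save(f'pics/{n}_d.npy',d); return im,d
def save(name,im): cv2.imwrite('pics/'+name,im[:,:,::-1])
E
python3 - <<'E'
from h import *
for n in ['scene','top']:
    im,d=shot(n); save(n+'0.png',im); print(vision.camera_params(n), im.shape)
print(ctrl.get_obs())
E
```

```text
pics
{'fov_y': 49.46497371992323, 'cx': 317.0699238104571, 'cy': 204.18075082890664, 'k1': -0.09657385395398232, 'origin': array([1.15670663, 0.92046183, 0.85249796]), 'attitude': array([ 0.95170019, -0.00896079,  2.6024383 ])} (400, 640, 3)
{'fov_y': 54.107014696591676, 'cx': 315.4955703605861, 'cy': 195.86895640370835, 'k1': -0.03407608412180196, 'origin': array([ 0.39092664, -0.0138805 ,  1.13771105]), 'attitude': array([ 0.15778242,  0.01020906, -1.55567962])} (400, 640, 3)
{'time_s': 0.1, 'qpos': array([ 1.17640087e+00,  3.00409035e-01,  1.52154009e+00,  2.31874790e-05,
        1.32069199e+00, -6.65880171e-02]), 'joint_vel': array([-2.67267306e-05, -1.38221029e-03, -2.53437107e-03, -5.70092431e-05,
        1.59876032e-04,  2.70638825e-04]), 'tau': array([ 1.60379313e-03, -5.32646263e+01, -3.53284979e+01,  7.09694345e-02,
        2.35309219e-02, -3.31524939e-05]), 'ee_pos': array([0.17697983, 0.52049169, 0.20493771]), 'eef_rot': array([-3.14054800e+00, -9.21741468e-05,  2.81377942e+00]), 'force': array([ 0.07033085, -0.43007715,  0.53434567]), 'moment': array([-0.03833764,  0.03825048, -0.01277392]), 'grip_width': 0.09395720917122949}
```

View pics/top0.png

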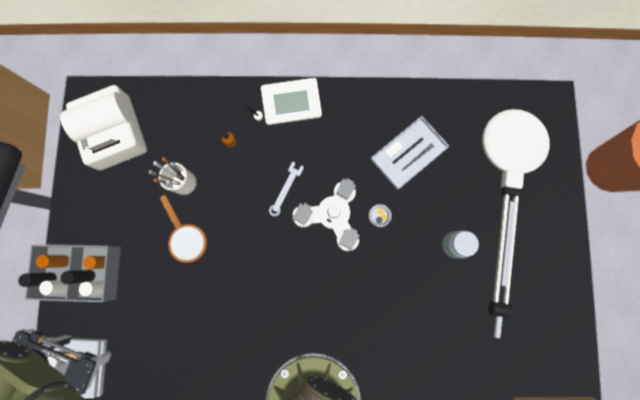

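View pics/scene0.png

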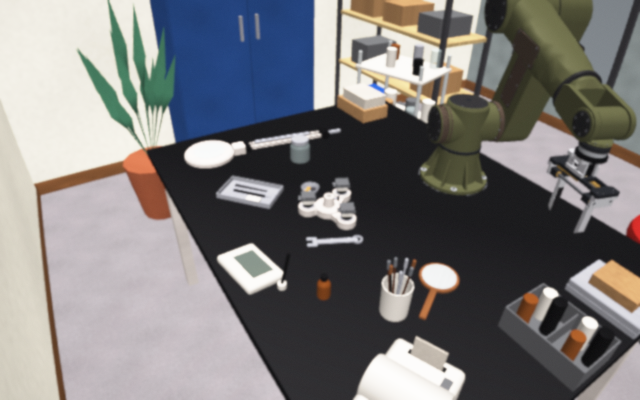

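```bash
cat >> h.py <<'E'
def cam(n):
    p=vision.camera_params(n); f=200/np.tan(np.radians(p['fov_y'])/2)
    return p,f,R.from_euler('xyz',p['attitude']).as_matrix()
def ray(n,u,v):
    p,f,M=cam(n); x=(u-p['cx'])/f; y=(v-p['cy'])/f
    K=np.array([[f,0,p['cx']],[0,f,p['cy']],[0,0,1.]])
    q=cv2.undistortPoints(np.array([[[u,v]]],float),K,np.array([p['k1'],0,0,0.]),None)[0,0]
    return p['origin'], M@np.array([q[0],-q[1],-1.])
def atz(n,u,v,z):
    o,d=ray(n,u,v); return o+d*(z-o[2])/d[2]
def proj(n,P):
    p,f,M=cam(n); c=(np.atleast_2d(P)-p['origin'])@M; x=c[:,0]/-c[:,2]; y=-c[:,1]/-c[:,2]
    s=1+p['k1']*(x*x+y*y); return np.c_[p['cx']+f*x*s,p['cy']+f*y*s]
def crop(im,x0,y0,w,h,k,name):
    save(name,cv2.resize(np.ascontiguousarray(im[y0:y0+h,x0:x0+w]),None,fx=k,fy=k,interpolation=cv2.INTER_CUBIC))
E
python3 - <<'E'
from h import *
im=cv2.imread('pics/top_last.png')[:,:,::-1]; crop(im,270,160,140,105,5,'t1.png')
im=cv2.imread('pics/scene_last.png')[:,:,::-1]; crop(im,280,165,110,82,7,'s1.png')
E
```

```text
(no output)
```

View pics/t1.png

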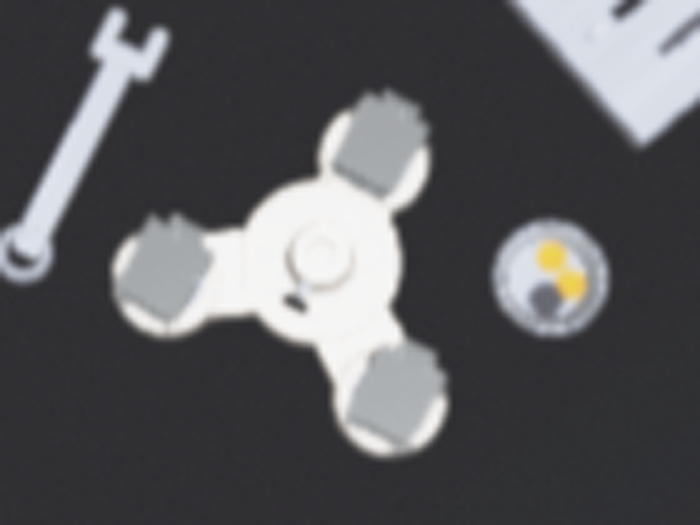

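View pics/s1.png

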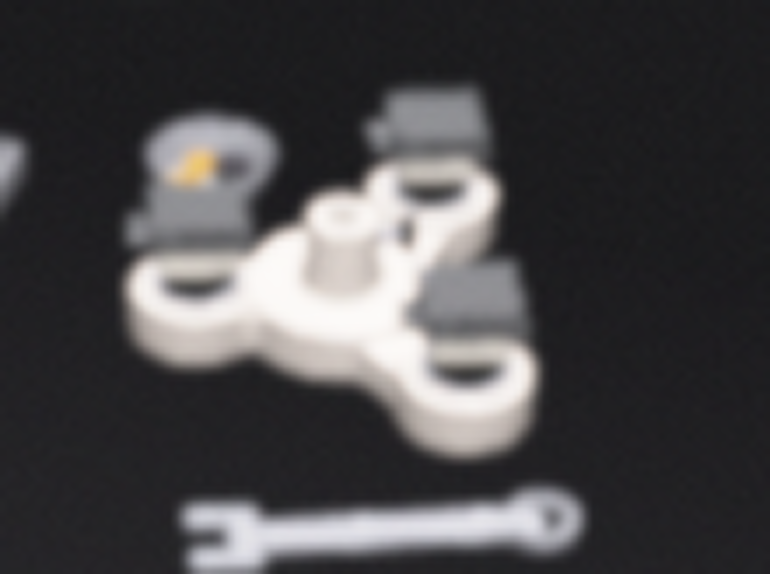

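```bash
cat > fit.py <<'E'
from h import *
from scipy.optimize import minimize
S=8
def sil(n,x,y,yaw,x0,y0,w,h,dz=0):
    m=np.zeros((h*S,w*S),np.uint8); c,s=np.cos(yaw),np.sin(yaw)
    def box(a,b,z0,z1,yy):
        P=np.array([[X,Y,Z] for X in(a,b) for Y in(-yy,yy) for Z in(z0,z1)]); 
        W=np.c_[x+c*P[:,0]-s*P[:,1],y+s*P[:,0]+c*P[:,1],P[:,2]-dz]
        q=(proj(n,W)-[x0,y0]+.5)*S
        cv2.fillConvexPoly(m,cv2.convexHull(np.round(q).astype(np.int32)),255)
    box(-.022,.022,.054,.070,.020); box(.022,.030,.054,.057,.011); box(.007,.017,.057,.067,.023)
    return cv2.resize(m,(w,h),interpolation=cv2.INTER_AREA)/255.
def fit(im,n,u,v,guess=None):
    x0,y0,w,h=int(u)-13,int(v)-13,26,26
    I=im[y0:y0+h,x0:x0+w].astype(float).mean(2)
    out=[]
    # grey level soft membership: mid grey vs dark/white
    g=np.median(im[int(v)-1:int(v)+2,int(u)-1:int(u)+2].astype(float).mean(2))
    M=np.clip(1-np.abs(I-g)/40,0,1)
    def cost(p): return ((sil(n,p[0]/1e3,p[1]/1e3,p[2]/100,x0,y0,w,h)-M)**2).sum()
    a=atz(n,u,v,.062)
    best=min((minimize(cost,[a[0]*1e3,a[1]*1e3,t],method='Nelder-Mead',options=dict(initial_simplex=np.array([[a[0]*1e3,a[1]*1e3,t]]+[[a[0]*1e3+d[0],a[1]*1e3+d[1],t+d[2]] for d in((4,0,0),(0,4,0),(0,0,15))]))) for t in(-50,-25,0)),key=lambda r:r.fun)
    return best.x[0],best.x[1],best.x[2]/100,best.fun,g
E
python3 - <<'E'
from fit import *
im=cv2.imread('pics/top_last.png')
for k,(u,v) in dict(a=(303,215),b=(349,239),c=(346,189)).items(): print(k,np.round(fit(im,'top',u,v),3))
im=cv2.imread('pics/scene_last.png')
for k,(u,v) in dict(a=(280+470/7,165+298/7),b=(280+437/7,165+120/7),c=(280+200/7,165+215/7)).items(): print(k,np.round(fit(im,'scene',u,v),3))
print('socket',atz('top',270+323/5,160+257/5,.062), atz('scene',280+343/7,165+215/7,.062))
d=np.load('pics/top_d.npy')
for u,v in((303,215),(349,239),(346,189)):
    o,r=ray('top',u,v); print(o+r*d[v,u])
E
```

```text
a [ 5.09924e+02  3.61660e+01 -4.90000e-01  2.87870e+01  1.70333e+02]
b [443.212 -90.879  -0.483  25.697 177.   ]Traceback (most recent call last):
  File "<stdin>", line 3, in <module>
  File "fit.py", line 22, in fit
    best=min((minimize(cost,[a[0]*1e3,a[1]*1e3,t],method='Nelder-Mead',options=dict(initial_simplex=np.array([[a[0]*1e3,a[1]*1e3,t]]+[[a[0]*1e3+d[0],a[1]*1e3+d[1],t+d[2]] for d in((4,0,0),(0,4,0),(0,0,15))]))) for t in(-50,-25,0)),key=lambda r:r.fun)
  File "fit.py", line 22, in <genexpr>
    best=min((minimize(cost,[a[0]*1e3,a[1]*1e3,t],method='Nelder-Mead',options=dict(initial_simplex=np.array([[a[0]*1e3,a[1]*1e3,t]]+[[a[0]*1e3+d[0],a[1]*1e3+d[1],t+d[2]] for d in((4,0,0),(0,4,0),(0,0,15))]))) for t in(-50,-25,0)),key=lambda r:r.fun)
              ~~~~~~~~^^^^^^^^^^^^^^^^^^^^^^^^^^^^^^^^^^^^^^^^^^^^^^^^^^^^^^^^^^^^^^^^^^^^^^^^^^^^^^^^^^^^^^^^^^^^^^^^^^^^^^^^^^^^^^^^^^^^^^^^^^^^^^^^^^^^^^^^^^^^^^^^^^^^^^^^^^^^^^^^^^^^^^^^^^^^^^^^^^^^^^^^^^^
    res = _minimize_neldermead(fun, x0, args, callback, bounds=bounds,
                               **options)
    fxr = func(xr)
    fx = function(np.copy(x), *(wrapper_args + args))
  File "fit.py", line 20, in cost
    def cost(p): return ((sil(n,p[0]/1e3,p[1]/1e3,p[2]/100,x0,y0,w,h)-M)**2).sum()
                          ~~~^^^^^^^^^^^^^^^^^^^^^^^^^^^^^^^^^^^^^^^^
  File "fit.py", line 11, in sil
    box(-.022,.022,.054,.070,.020); box(.022,.030,.054,.057,.011); box(.007,.017,.057,.067,.023)
                                                                   ~~~^^^^^^^^^^^^^^^^^^^^^^^^^^
  File "fit.py", line 9, in box
    q=(proj(n,W)-[x0,y0]+.5)*S
       ~~~~^^^^^
  File "h.py", line 18, in proj
    p,f,M=cam(n); c=(np.atleast_2d(P)-p['origin'])@M; x=c[:,0]/-c[:,2]; y=-c[:,1]/-c[:,2]
          ~~~^^^
  File "h.py", line 8, in cam
    p=vision.camera_params(n); f=200/np.tan(np.radians(p['fov_y'])/2)
ValueError: time passes only in moves, steps and waits
```

```bash
sed -i 's/^def cam(n):/import functools\n@functools.lru_cache\ndef cam(n):/' h.py
cat > r.py <<'E'
from fit import *
import sys
im=cv2.imread('pics/top_last.png')
T={}
for k,(u,v) in dict(a=(303,215),b=(349,239),c=(346,189)).items(): T[k]=fit(im,'top',u,v);print(k,np.round(T[k],3))
ims=cv2.imread('pics/scene_last.png')
Q={}
for k,(u,v) in dict(a=(280+470/7,165+298/7),b=(280+437/7,165+120/7),c=(280+200/7,165+215/7)).items(): Q[k]=fit(ims,'scene',u,v); print(k,np.round(Q[k],3))
print('socket',atz('top',270+323/5,160+257/5,.062), atz('scene',280+343/7,165+215/7,.062))
for nm,I,D,x0,y0,w,h,k in(('top',im,T,270,160,140,105,5),('scene',ims,Q,280,165,110,82,7)):
    o=cv2.resize(I[y0:y0+h,x0:x0+w],None,fx=k,fy=k,interpolation=cv2.INTER_CUBIC)
    for p in D.values():
        m=(cv2.resize(sil(nm,p[0]/1e3,p[1]/1e3,p[2],x0,y0,w,h),None,fx=k,fy=k)>.5).astype(np.uint8)
        cv2.drawContours(o,cv2.findContours(m,0,1)[0],-1,(0,0,255),1)
    cv2.imwrite(f'pics/ov_{nm}.png',o)
E
python3 r.py
```

```text
a [ 5.09924e+02  3.61660e+01 -4.90000e-01  2.87870e+01  1.70333e+02]
b [443.212 -90.879  -0.483  25.697 177.   ]
c [ 5.81437e+02 -8.15080e+01 -4.93000e-01  3.36890e+01  1.69000e+02]
a [511.175  34.837  -0.62   68.313 145.667]
b [448.472 -90.763  -0.618  55.514 145.   ]
c [ 5.81660e+02 -8.36640e+01 -5.26000e-01  8.72290e+01  1.45667e+02]
socket [ 0.51916485 -0.05375403  0.062     ] [ 0.52355708 -0.04901959  0.062     ]
```

View pics/ov_top.png

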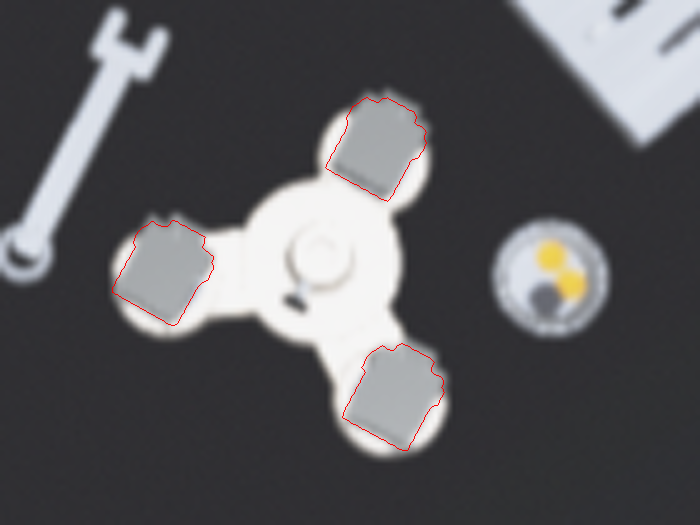

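View pics/ov_scene.png

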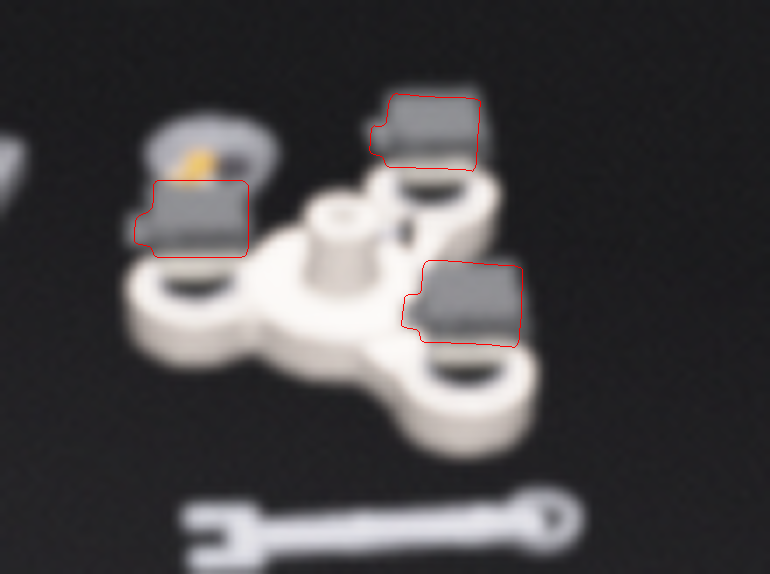

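```bash
cat > dep.py <<'E'
from h import *
def cloud(n,d=None):
    if d is None: d=np.load(f'pics/{n}_d.npy')
    p,f,M=cam(n); h,w=d.shape; uu,vv=np.meshgrid(np.arange(w),np.arange(h))
    K=np.array([[f,0,p['cx']],[0,f,p['cy']],[0,0,1.]])
    q=cv2.undistortPoints(np.stack([uu,vv],-1).reshape(-1,1,2).astype(float),K,np.array([p['k1'],0,0,0.]),None)[:,0]
    P=p['origin']+(np.c_[q[:,0],-q[:,1],-np.ones(len(q))]*d.reshape(-1,1))@M.T
    return P[(d.reshape(-1)>0)]
G=dict(a=(.5105,.0355),b=(.4455,-.091),c=(.5815,-.0825))
if __name__=='__main__':
  for n in('top','scene'):
    C=cloud(n)
    for k,g in G.items():
        s=C[(np.hypot(*(C[:,:2]-g).T)<.033)]
        t=s[(s[:,2]>.063)&(s[:,2]<.077)]
        r=cv2.minAreaRect((t[:,:2]*1000).astype(np.float32))
        print(n,k,len(t),'med z',np.round(np.median(t[:,2]),4),'mean',np.round(t.mean(0)[:2],4),'rect',np.round(r[0],1),np.round(r[1],1),round(np.radians(r[2]),3))
E
python3 dep.py
```

```text
top a 241 med z 0.0708 mean [0.5125 0.035 ] rect [514.9  34.5] [44.7 49.6] 1.059
top b 248 med z 0.0712 mean [ 0.4458 -0.0925] rect [448.9 -94.4] [43.9 51.1] 1.089
top c 239 med z 0.0709 mean [ 0.5837 -0.0826] rect [584.5 -81.7] [43.5 48.3] 1.043
scene a 131 med z 0.0695 mean [0.5142 0.04  ] rect [512.9  37.9] [43.8 43.2] 1.117
scene b 105 med z 0.0689 mean [ 0.4471 -0.0873] rect [446.2 -89.2] [47.3 44.3] 1.095
scene c 120 med z 0.0694 mean [ 0.5855 -0.0782] rect [584.2 -80.6] [47.  42.5] 1.122
```

Request:
step_arm(
  steps=[
    {"az": 4.7, "claw": 0},
    {"az": 4.7, "claw": 0},
  ],
)

```text
validation failed for argument at $.st...
```

```bash
cat > go.py <<'E'
from h import *
import sys
def tool(t):
    o=ctrl.get_obs(); M=R.from_euler('xyz',o['eef_rot']); return M.inv().apply(np.array(t)-o['ee_pos']),o
if __name__=='__main__':
    t=[float(v) for v in sys.argv[1:4]]; d,o=tool(t)
    M=R.from_euler('xyz',o['eef_rot']); Mt=R.from_euler('xyz',[np.pi,0,float(sys.argv[4]) if len(sys.argv)>4 else -0.49+np.pi])
    print('mm',np.round(d*1000,1),'len',round(np.linalg.norm(d)*1000,1),'rot deg',np.round(np.degrees((M.inv()*Mt).as_rotvec()),2),'t',o['time_s'],'F',np.round(o['force'],2),'pos',np.round(o['ee_pos'],4),o['eef_rot'].round(3),'w',round(o['grip_width'],4))
E
python3 go.py .5125 .036 .1
```

```text
mm [-473.7 -350.6  105.3] len 598.6 rot deg [-0.06 -0.    9.29] t 0.1 F [ 0.07 -0.43  0.53] pos [0.177  0.5205 0.2049] [-3.141 -0.     2.814] w 0.094
```

Request:
step_arm(
  steps=[
    {"x": 0, "y": 0, "z": 0, "ax": 0, "ay": 0, "az": 4.7, "claw": 0.0},
    {"x": 0, "y": 0, "z": 0, "ax": 0, "ay": 0, "az": 4.7, "claw": 0.0},
  ],
  grip_force=10,
)

```text
time_s: 0.27
ee_pos: [0.1769, 0.5202, 0.2043]
eef_rot: [-3.139, 0.0, 2.648]
force: [0.4, -0.1, -0.4]
grip_width: 0.0842
```

```bash
python3 go.py .5125 .036 .1
```

```text
mm [-525.1 -266.9  105. ] len 598.3 rot deg [-0.14  0.01 -0.23] t 0.2667 F [ 0.44 -0.12 -0.44] pos [0.1769 0.5202 0.2043] [-3.139  0.     2.648] w 0.0842
```

Request:
step_arm(
  steps=[
    {"x": -0.035, "y": -0.0178, "z": 0, "ax": 0, "ay": 0, "az": 0, "claw": 0.0},
    {"x": -0.035, "y": -0.0178, "z": 0, "ax": 0, "ay": 0, "az": 0, "claw": 0.0},
    {"x": -0.035, "y": -0.0178, "z": 0, "ax": 0, "ay": 0, "az": 0, "claw": 0.0},
    {"x": -0.035, "y": -0.0178, "z": 0, "ax": 0, "ay": 0, "az": 0, "claw": 0.0},
    {"x": -0.035, "y": -0.0178, "z": 0, "ax": 0, "ay": 0, "az": 0, "claw": 0.0},
  ],
)

```text
time_s: 0.68
ee_pos: [0.2871, 0.3558, 0.2017]
eef_rot: [-3.135, -0.001, 2.649]
force: [0.9, 0.9, -0.7]
grip_width: 0.0506
```

Request:
step_arm(
  steps=[
    {"x": -0.035, "y": -0.0178, "z": 0.005, "ax": 0, "ay": 0, "az": 0, "claw": 0.0},
    {"x": -0.035, "y": -0.0178, "z": 0.005, "ax": 0, "ay": 0, "az": 0, "claw": 0.0},
    {"x": -0.035, "y": -0.0178, "z": 0.005, "ax": 0, "ay": 0, "az": 0, "claw": 0.0},
    {"x": -0.035, "y": -0.0178, "z": 0.005, "ax": 0, "ay": 0, "az": 0, "claw": 0.0},
    {"x": -0.035, "y": -0.0178, "z": 0.005, "ax": 0, "ay": 0, "az": 0, "claw": 0.0},
  ],
)

```text
time_s: 1.1
ee_pos: [0.4023, 0.1858, 0.1769]
eef_rot: [-3.137, -0.0, 2.651]
force: [1.0, 1.2, 0.2]
grip_width: 0.0175
```

```bash
python3 go.py .5125 .036 .1
```

```text
mm [-167.8  -79.9   77.3] len 201.2 rot deg [-0.27 -0.01 -0.03] t 1.1 F [1.   1.18 0.18] pos [0.4023 0.1858 0.1769] [-3.137 -0.     2.651] w 0.0175
```

Request:
step_arm(
  steps=[
    {"x": -0.036, "y": -0.017, "z": 0.012, "ax": 0, "ay": 0, "az": 0, "claw": 0.0},
    {"x": -0.036, "y": -0.017, "z": 0.012, "ax": 0, "ay": 0, "az": 0, "claw": 0.0},
    {"x": -0.036, "y": -0.017, "z": 0.012, "ax": 0, "ay": 0, "az": 0, "claw": 0.0},
    {"x": -0.036, "y": -0.017, "z": 0.012, "ax": 0, "ay": 0, "az": 0, "claw": 0.0},
    {"x": -0.025, "y": -0.012, "z": 0.012, "ax": 0, "ay": 0, "az": 0, "claw": 0.0},
  ],
)

```text
time_s: 1.52
ee_pos: [0.5138, 0.0307, 0.118]
eef_rot: [-3.139, 0.002, 2.649]
force: [0.5, 1.1, -0.3]
grip_width: 0.0006
```

```bash
python3 go.py .5125 .036 .08
```

```text
mm [ 3.8  4.1 38. ] len 38.4 rot deg [-0.17  0.13 -0.14] t 1.5167 F [ 0.48  1.1  -0.31] pos [0.5138 0.0307 0.118 ] [-3.139e+00  2.000e-03  2.649e+00] w 0.0006
```

Request:
step_arm(
  steps=[
    {"x": 0.004, "y": 0.004, "z": 0.018, "ax": 0, "ay": 0, "az": 0, "claw": 0.0},
    {"x": 0, "y": 0, "z": 0.018, "ax": 0, "ay": 0, "az": 0, "claw": 0.0},
    {"x": 0, "y": 0, "z": 0, "ax": 0, "ay": 0, "az": 0, "claw": 0.0},
  ],
)

```text
time_s: 1.77
ee_pos: [0.5136, 0.0302, 0.0774]
eef_rot: [-3.136, -0.001, 2.642]
force: [-0.5, -0.2, -0.4]
grip_width: 0.0006
```

```bash
python3 go.py .5125 .036 .072; python3 - <<'E'
from h import *
im,d=shot('top'); crop(im,270,160,140,105,5,'t2.png')
E
```

```text
mm [3.8 4.6 5.4] len 8.0 rot deg [-0.3  -0.05 -0.56] t 1.7667 F [-0.45 -0.24 -0.4 ] pos [0.5136 0.0302 0.0774] [-3.136e+00 -1.000e-03  2.642e+00] w 0.0006
```

View pics/t2.png

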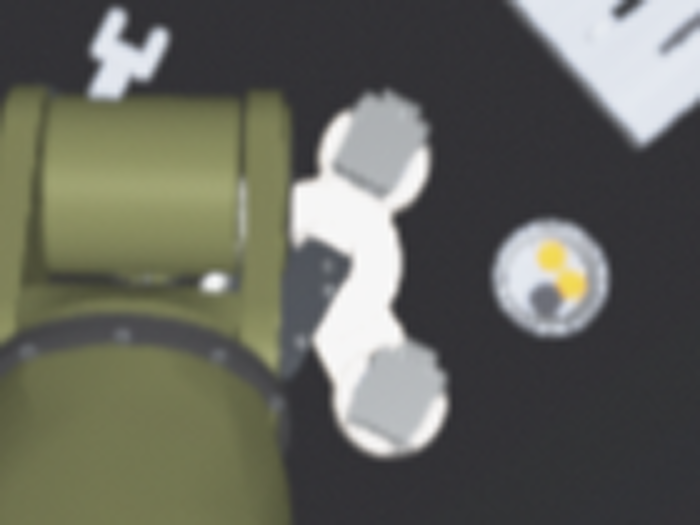

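Request:
step_arm(
  steps=[
    {"x": 0.0035, "y": 0.0045, "z": 0, "ax": 0, "ay": 0, "az": 0, "claw": 0.0},
    {"x": 0, "y": 0, "z": 0.003, "ax": 0, "ay": 0, "az": 0, "claw": 0.0},
    {"x": 0, "y": 0, "z": 0.002, "ax": 0, "ay": 0, "az": 0, "claw": 0.0},
  ],
)

```text
time_s: 2.07
ee_pos: [0.5139, 0.0374, 0.0766]
eef_rot: [-3.139, 0.003, 2.643]
force: [0.1, 0.4, -0.3]
grip_width: 0.0005
```

```bash
python3 go.py .5125 .036 .070
```

```text
mm [ 0.5 -1.9  6.6] len 6.8 rot deg [-0.17  0.16 -0.48] t 2.0667 F [ 0.12  0.43 -0.28] pos [0.5139 0.0374 0.0766] [-3.139e+00  3.000e-03  2.643e+00] w 0.0005
```

Request:
step_arm(
  steps=[
    {"x": 0, "y": -0.001, "z": 0.004, "ax": 0, "ay": 0, "az": 0, "claw": 0.0},
  ],
)

```text
time_s: 2.15
ee_pos: [0.5139, 0.0371, 0.0735]
eef_rot: [-3.14, 0.005, 2.644]
force: [0.6, -1.1, -0.2]
grip_width: 0.0004
```

Request:
step_arm(
  steps=[
    {"x": 0, "y": 0, "z": 0.004, "ax": 0, "ay": 0, "az": 0, "claw": 0.0},
  ],
)

```text
time_s: 2.23
ee_pos: [0.5141, 0.0372, 0.0698]
eef_rot: [-3.14, 0.006, 2.645]
force: [1.0, -1.3, 4.4]
grip_width: 0.0007
```

Request:
step_arm(
  steps=[
    {"x": 0, "y": 0, "z": 0.004, "ax": 0, "ay": 0, "az": 0, "claw": 0.0},
  ],
)

```text
time_s: 2.32
ee_pos: [0.5156, 0.037, 0.0673]
eef_rot: [-3.141, 0.01, 2.645]
force: [-2.3, -5.3, 29.7]
grip_width: 0.0002
```

Request:
step_arm(
  steps=[
    {"x": 0, "y": 0, "z": -0.012, "ax": 0, "ay": 0, "az": 0, "claw": 0.0},
    {"x": 0, "y": 0, "z": -0.012, "ax": 0, "ay": 0, "az": 0, "claw": 0.0},
    {"x": 0, "y": 0, "z": 0, "ax": 0, "ay": 0, "az": 0, "claw": 0.0},
  ],
)

```text
time_s: 2.57
ee_pos: [0.5158, 0.0371, 0.0928]
eef_rot: [3.141, 0.011, 2.646]
force: [0.3, 0.1, 0.2]
grip_width: 0.0003
```

```bash
python3 go.py .4465 -.091 .08; python3 - <<'E'
from h import *
im,d=shot('scene'); crop(im,280,145,110,102,7,'s2.png')
E
```

```text
mm [   0.2 -145.6   12.8] len 146.2 rot deg [ 0.02  0.65 -0.34] t 2.5667 F [0.26 0.13 0.25] pos [0.5158 0.0371 0.0928] [3.141 0.011 2.646] w 0.0003
```

View pics/s2.png

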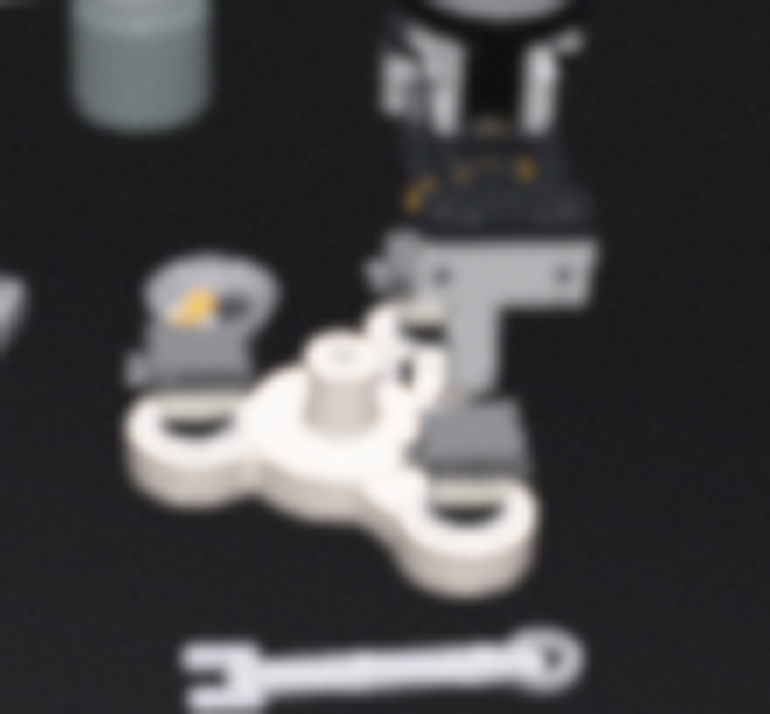

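The picture shows cap a's top edge still at the same place (crop y≈400 with the 140 px offset), so bolt a is sound. Next is b.

Request:
step_arm(
  steps=[
    {"x": 0, "y": -0.03, "z": -0.003, "ax": 0, "ay": 0.6, "az": -0.3, "claw": 0.0},
    {"x": 0, "y": -0.035, "z": 0, "ax": 0, "ay": 0, "az": 0, "claw": 0.0},
    {"x": 0, "y": -0.035, "z": 0, "ax": 0, "ay": 0, "az": 0, "claw": 0.0},
    {"x": 0, "y": -0.03, "z": 0, "ax": 0, "ay": 0, "az": 0, "claw": 0.0},
    {"x": 0, "y": 0, "z": 0, "ax": 0, "ay": 0, "az": 0, "claw": 0.0},
  ],
)

```text
time_s: 3.03
ee_pos: [0.4509, -0.0797, 0.0929]
eef_rot: [3.142, -0.002, 2.656]
force: [-0.0, 0.7, -0.6]
grip_width: 0.0004
```

```bash
python3 go.py .4465 -.091 .078
```

```text
mm [ -1.4 -12.   14.9] len 19.1 rot deg [ 0.   -0.11  0.26] t 3.0333 F [-0.01  0.68 -0.57] pos [ 0.4509 -0.0797  0.0929] [ 3.142e+00 -2.000e-03  2.656e+00] w 0.0004
```

Request:
step_arm(
  steps=[
    {"x": -0.001, "y": -0.012, "z": 0.006, "ax": 0, "ay": 0, "az": 0.2, "claw": 0.0},
    {"x": 0, "y": 0, "z": 0.01, "ax": 0, "ay": 0, "az": 0, "claw": 0.0},
    {"x": 0, "y": 0, "z": 0.0, "ax": 0, "ay": 0, "az": 0, "claw": 0.0},
  ],
)

```text
time_s: 3.28
ee_pos: [0.4454, -0.0917, 0.0755]
eef_rot: [3.141, -0.002, 2.649]
force: [0.5, 0.2, -0.0]
grip_width: 0.0002
```

```bash
python3 go.py .4465 -.091 .072
```

```text
mm [-0.7  1.2  3.5] len 3.8 rot deg [ 0.02 -0.11 -0.15] t 3.2833 F [ 0.45  0.24 -0.02] pos [ 0.4454 -0.0917  0.0755] [ 3.141e+00 -2.000e-03  2.649e+00] w 0.0002
```

Request:
step_arm(
  steps=[
    {"x": 0, "y": 0.001, "z": 0.004, "ax": 0, "ay": 0, "az": 0, "claw": 0.0},
  ],
)

```text
time_s: 3.37
ee_pos: [0.4462, -0.0904, 0.0714]
eef_rot: [3.141, -0.002, 2.649]
force: [0.7, 0.1, -0.2]
grip_width: 0.0005
```

Request:
step_arm(
  steps=[
    {"x": 0, "y": 0, "z": 0.004, "ax": 0, "ay": 0, "az": 0, "claw": 0.0},
  ],
)

```text
time_s: 3.45
ee_pos: [0.4475, -0.0902, 0.0678]
eef_rot: [3.141, 0.001, 2.65]
force: [-1.5, -7.1, 29.0]
grip_width: 0.0004
```

Request:
step_arm(
  steps=[
    {"x": 0, "y": 0, "z": 0.003, "ax": 0, "ay": 0, "az": 0, "claw": 0.0},
  ],
)

```text
time_s: 3.53
ee_pos: [0.449, -0.0905, 0.0663]
eef_rot: [-3.142, 0.004, 2.651]
force: [-11.6, -7.8, 39.2]
grip_width: 0.0005
```

Request:
step_arm(
  steps=[
    {"x": 0, "y": 0, "z": -0.013, "ax": 0, "ay": 0, "az": 0, "claw": 0.0},
    {"x": 0, "y": 0, "z": -0.013, "ax": 0, "ay": 0, "az": 0, "claw": 0.0},
    {"x": 0, "y": 0, "z": -0.003, "ax": 0, "ay": 0, "az": 0, "claw": 0.0},
  ],
)

```text
time_s: 3.78
ee_pos: [0.45, -0.0885, 0.0955]
eef_rot: [-3.141, 0.004, 2.654]
force: [1.3, 0.7, -0.4]
grip_width: 0.0005
```

```bash
python3 go.py .5835 -.0815 .08
```

```text
mm [-114.6   68.7   15.9] len 134.6 rot deg [-0.04  0.22  0.15] t 3.7833 F [ 1.29  0.75 -0.38] pos [ 0.45   -0.0885  0.0955] [-3.141  0.004  2.654] w 0.0005
```

Request:
step_arm(
  steps=[
    {"x": -0.031, "y": 0.0187, "z": 0, "ax": 0, "ay": 0.2, "az": 0.1, "claw": 0.0},
    {"x": -0.031, "y": 0.0187, "z": 0, "ax": 0, "ay": 0, "az": 0, "claw": 0.0},
    {"x": -0.031, "y": 0.0187, "z": 0, "ax": 0, "ay": 0, "az": 0, "claw": 0.0},
    {"x": -0.022, "y": 0.0125, "z": 0, "ax": 0, "ay": 0, "az": 0, "claw": 0.0},
    {"x": 0, "y": 0, "z": 0, "ax": 0, "ay": 0, "az": 0, "claw": 0.0},
  ],
)

```text
time_s: 4.2
ee_pos: [0.5885, -0.0769, 0.0928]
eef_rot: [-3.141, -0.001, 2.655]
force: [-0.9, 0.4, -0.4]
grip_width: 0.0004
```

```bash
python3 go.py .5835 -.0815 .075
```

```text
mm [ 2.3 -6.3 17.8] len 19.0 rot deg [-0.03 -0.07  0.22] t 4.2 F [-0.9   0.38 -0.44] pos [ 0.5885 -0.0769  0.0928] [-3.141e+00 -1.000e-03  2.655e+00] w 0.0004
```

Request:
step_arm(
  steps=[
    {"x": 0.002, "y": -0.006, "z": 0.008, "ax": 0, "ay": 0, "az": 0.2, "claw": 0.0},
    {"x": 0, "y": 0, "z": 0.01, "ax": 0, "ay": 0, "az": 0, "claw": 0.0},
    {"x": 0, "y": 0, "z": 0.0, "ax": 0, "ay": 0, "az": 0, "claw": 0.0},
  ],
)

```text
time_s: 4.45
ee_pos: [0.5827, -0.0798, 0.0703]
eef_rot: [-3.14, -0.004, 2.654]
force: [-0.2, 0.2, 0.3]
grip_width: 0.0008
```

```bash
python3 go.py .5835 -.0815 .072
```

```text
mm [-1.5 -1.1 -1.7] len 2.5 rot deg [-0.07 -0.22  0.14] t 4.45 F [-0.17  0.2   0.3 ] pos [ 0.5827 -0.0798  0.0703] [-3.14  -0.004  2.654] w 0.0008
```

Request:
step_arm(
  steps=[
    {"x": 0, "y": 0, "z": 0.003, "ax": 0, "ay": 0, "az": 0, "claw": 0.0},
  ],
)

```text
time_s: 4.53
ee_pos: [0.5826, -0.0798, 0.0674]
eef_rot: [-3.141, -0.003, 2.654]
force: [4.4, 0.0, 6.9]
grip_width: 0.0006
```

Request:
step_arm(
  steps=[
    {"x": 0, "y": 0, "z": 0.003, "ax": 0, "ay": 0, "az": 0, "claw": 0.0},
  ],
)

```text
time_s: 4.62
ee_pos: [0.5827, -0.0799, 0.0647]
eef_rot: [3.142, -0.001, 2.653]
force: [2.6, 1.9, 6.2]
grip_width: 0.0006
```

Request:
step_arm(
  steps=[
    {"x": 0, "y": 0, "z": 0.003, "ax": 0, "ay": 0, "az": 0, "claw": 0.0},
  ],
)

```text
time_s: 4.7
ee_pos: [0.5833, -0.0802, 0.0629]
eef_rot: [3.14, 0.002, 2.653]
force: [1.7, -1.3, 20.9]
grip_width: 0.0006
```

Request:
step_arm(
  steps=[
    {"x": 0, "y": 0, "z": -0.014, "ax": 0, "ay": 0, "az": 0, "claw": 0.0},
    {"x": 0, "y": 0, "z": -0.014, "ax": 0, "ay": 0, "az": 0, "claw": 0.0},
    {"x": 0, "y": 0, "z": -0.014, "ax": 0, "ay": 0, "az": 0, "claw": 0.065},
    {"x": 0, "y": 0, "z": -0.005, "ax": 0, "ay": 0, "az": 0, "claw": 0.065},
    {"x": 0, "y": 0, "z": 0, "ax": 0, "ay": 0, "az": 0, "claw": 0.065},
  ],
)

```text
time_s: 5.12
ee_pos: [0.5804, -0.0805, 0.1112]
eef_rot: [3.14, 0.002, 2.652]
force: [-0.0, -0.8, -0.0]
grip_width: 0.0166
```

```bash
cat > look.py <<'E'
from h import *
import sys
im,d=shot('scene'); crop(im,280,145,110,102,7,sys.argv[1])
E
python3 look.py s3.png; python3 go.py .5935 -.087 .08; sed -i 's/, *sil(n,p\[0\]/,sil(n,p[0]/' fit.py
```

```text
mm [-14.7   0.4  30.8] len 34.1 rot deg [ 0.06  0.08 -0.  ] t 5.1667 F [-0.42 -0.9   0.38] pos [ 0.5803 -0.0804  0.1108] [3.141e+00 1.000e-03 2.652e+00] w 0.0208
```

View pics/s3.png

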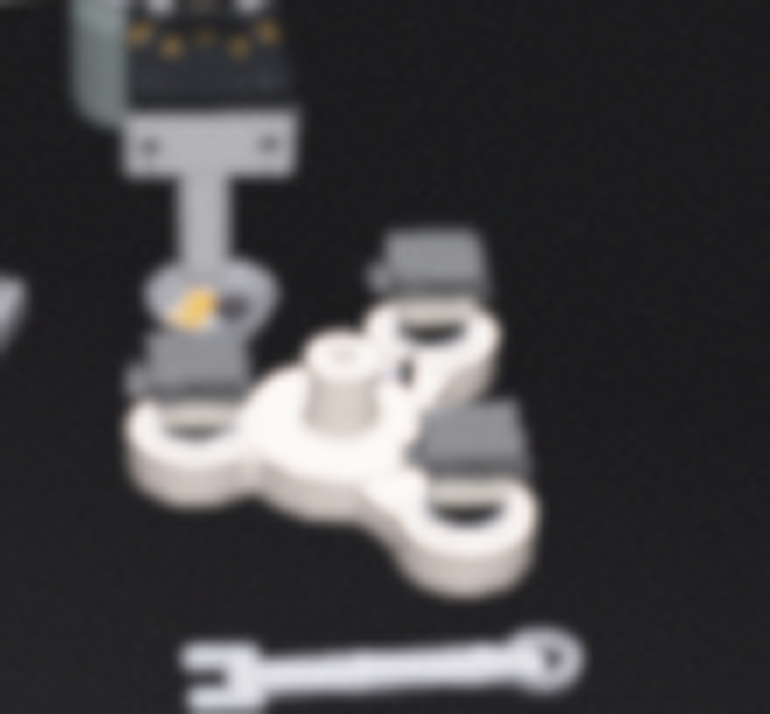

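Cap c now sits lower (its bottom edge at crop y≈398 instead of about 388, sleeve shorter) and stays down: c is the loose one. I'll open and place the jaws over its studs.

Request:
step_arm(
  steps=[
    {"x": -0.012, "y": 0, "z": 0, "ax": 0, "ay": 0, "az": 0, "claw": 0.066},
    {"x": -0.003, "y": 0, "z": 0, "ax": 0, "ay": 0, "az": 0, "claw": 0.066},
    {"x": 0, "y": 0, "z": 0, "ax": 0, "ay": 0, "az": 0, "claw": 0.066},
    {"x": 0, "y": 0, "z": 0, "ax": 0, "ay": 0, "az": 0, "claw": 0.066},
    {"x": 0, "y": 0, "z": 0, "ax": 0, "ay": 0, "az": 0, "claw": 0.066},
  ],
)

```text
time_s: 5.58
ee_pos: [0.5915, -0.0873, 0.1071]
eef_rot: [-3.141, -0.003, 2.651]
force: [0.3, -0.6, 0.3]
grip_width: 0.0543
```

```bash
python3 go.py .594 -.087 .08
```

```text
mm [-2.2  1.5 27.1] len 27.2 rot deg [-0.02 -0.19 -0.02] t 5.5833 F [ 0.31 -0.58  0.27] pos [ 0.5915 -0.0873  0.1071] [-3.141e+00 -3.000e-03  2.651e+00] w 0.0543
```

Request:
step_arm(
  steps=[
    {"x": -0.002, "y": 0.0015, "z": 0.01, "ax": 0, "ay": 0, "az": 0, "claw": 0.066},
    {"x": 0, "y": 0, "z": 0.01, "ax": 0, "ay": 0, "az": 0, "claw": 0.066},
    {"x": 0, "y": 0, "z": 0, "ax": 0, "ay": 0, "az": 0, "claw": 0.066},
  ],
)

```text
time_s: 5.83
ee_pos: [0.5933, -0.0864, 0.0846]
eef_rot: [-3.141, -0.004, 2.651]
force: [-0.5, 0.2, -0.9]
grip_width: 0.0661
```

```bash
python3 go.py .594 -.087 .037; python3 look.py s4.png
```

```text
mm [-1.1 -0.2 47.6] len 47.6 rot deg [-0.03 -0.23 -0.01] t 5.8333 F [-0.47  0.17 -0.93] pos [ 0.5933 -0.0864  0.0846] [-3.141 -0.004  2.651] w 0.0661
```

View pics/s4.png

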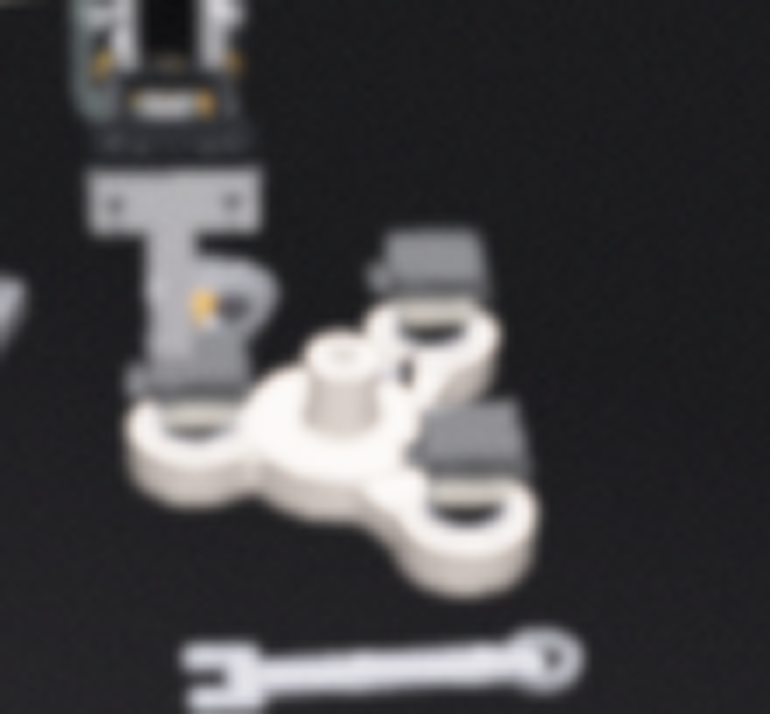

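The open jaw's left finger stands beside cap c near its front end, as planned. Descending.

Request:
step_arm(
  steps=[
    {"x": -0.001, "y": 0, "z": 0.008, "ax": 0, "ay": 0, "az": 0, "claw": 0.066},
    {"x": 0, "y": 0, "z": 0.008, "ax": 0, "ay": 0, "az": 0, "claw": 0.066},
  ],
)

```text
time_s: 6.05
ee_pos: [0.5951, -0.0869, 0.0696]
eef_rot: [3.141, -0.001, 2.652]
force: [0.4, 0.1, -0.3]
grip_width: 0.066
```

Request:
step_arm(
  steps=[
    {"x": 0, "y": 0, "z": 0.008, "ax": 0, "ay": 0, "az": 0, "claw": 0.066},
    {"x": 0, "y": 0, "z": 0.008, "ax": 0, "ay": 0, "az": 0, "claw": 0.066},
  ],
)

```text
time_s: 6.22
ee_pos: [0.595, -0.087, 0.0518]
eef_rot: [3.141, -0.001, 2.652]
force: [0.6, -0.4, -0.4]
grip_width: 0.0661
```

```bash
python3 go.py .594 -.087 .037
```

```text
mm [ 0.9 -0.5 14.8] len 14.9 rot deg [ 0.02 -0.07 -0.  ] t 6.2167 F [ 0.63 -0.36 -0.43] pos [ 0.595  -0.087   0.0518] [ 3.141e+00 -1.000e-03  2.652e+00] w 0.0661
```

Request:
step_arm(
  steps=[
    {"x": 0.001, "y": 0, "z": 0.008, "ax": 0, "ay": 0, "az": 0, "claw": 0.066},
    {"x": 0, "y": 0, "z": 0.005, "ax": 0, "ay": 0, "az": 0, "claw": 0.066},
    {"x": 0, "y": 0, "z": 0, "ax": 0, "ay": 0, "az": 0, "claw": 0.066},
  ],
)

```text
time_s: 6.47
ee_pos: [0.5929, -0.0862, 0.0347]
eef_rot: [-3.141, -0.005, 2.651]
force: [-0.3, 0.0, -0.9]
grip_width: 0.0659
```

```bash
python3 go.py .594 -.087 .037; python3 look.py s5.png
```

```text
mm [-1.3 -0.2 -2.3] len 2.6 rot deg [-0.04 -0.26 -0.01] t 6.4667 F [-0.3   0.02 -0.88] pos [ 0.5929 -0.0862  0.0347] [-3.141 -0.005  2.651] w 0.0659
```

View pics/s5.png

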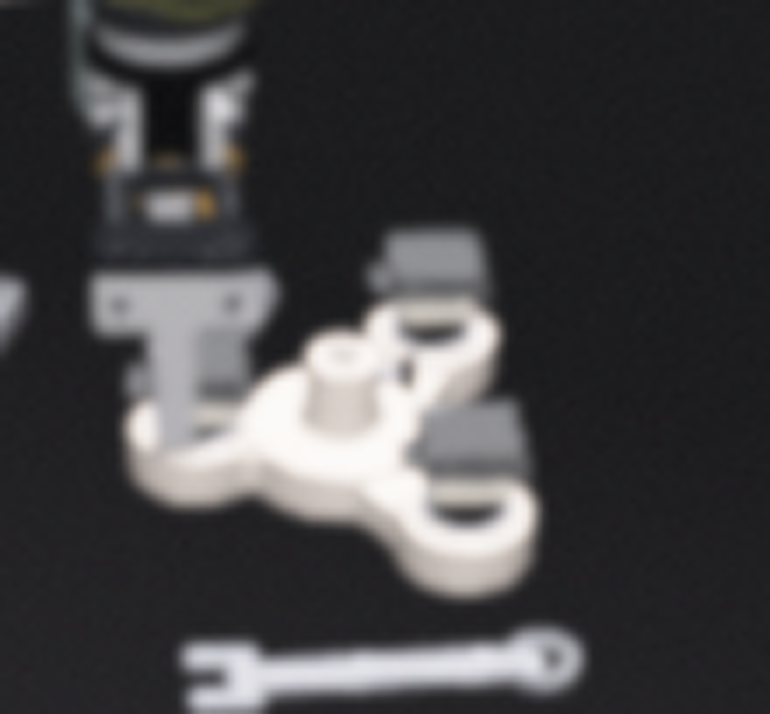

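The finger now covers cap c's left side near the stud, with the lip showing at crop (130,380). Small correction, then close lightly.

Request:
step_arm(
  steps=[
    {"x": -0.001, "y": 0, "z": -0.002, "ax": 0, "ay": 0, "az": 0, "claw": 0.055},
    {"x": 0, "y": 0, "z": 0, "ax": 0, "ay": 0, "az": 0, "claw": 0.05},
  ],
  grip_force=6,
)

```text
time_s: 6.68
ee_pos: [0.5943, -0.0868, 0.0377]
eef_rot: [-3.141, -0.004, 2.652]
force: [-0.8, 0.4, -0.3]
grip_width: 0.0558
```

Request:
step_arm(
  steps=[
    {"x": 0, "y": 0, "z": 0, "ax": 0, "ay": 0, "az": 0, "claw": 0.04},
    {"x": 0, "y": 0, "z": 0, "ax": 0, "ay": 0, "az": 0, "claw": 0.04},
  ],
)

```text
time_s: 6.85
ee_pos: [0.5945, -0.0874, 0.0386]
eef_rot: [-3.141, -0.003, 2.652]
force: [-3.4, -6.0, -1.1]
grip_width: 0.0449
```

Request:
step_arm(
  steps=[
    {"x": 0, "y": 0, "z": 0, "ax": 0, "ay": 0, "az": 0, "claw": 0.04},
  ],
)

```text
time_s: 6.93
ee_pos: [0.5943, -0.0878, 0.0388]
eef_rot: [-3.14, -0.003, 2.651]
force: [-1.7, 1.2, -0.7]
grip_width: 0.0452
```

Request:
step_arm(
  steps=[
    {"x": 0.001, "y": 0, "z": -0.004, "ax": 0, "ay": 0, "az": 0, "claw": 0.04},
    {"x": 0.002, "y": 0, "z": -0.004, "ax": 0, "ay": 0, "az": 0, "claw": 0.04},
  ],
)

```text
time_s: 7.1
ee_pos: [0.5915, -0.0865, 0.047]
eef_rot: [-3.14, -0.003, 2.651]
force: [-0.8, -1.2, -0.1]
grip_width: 0.0448
```

```bash
cat > arc.py <<'E'
from h import *
import sys
o=ctrl.get_obs(); p0=np.array([.5943,-.0875,.0385]); u=np.array([np.cos(-.49),np.sin(-.49),0])
d=o['ee_pos']-p0; X=34+1e3*d@u; Z=8+1e3*d[2]; lat=1e3*d@np.array([-u[1],u[0],0])
th=np.degrees(np.arctan2(Z,X)-np.arctan2(8,34)); print('theta',th.round(1),'radius',np.hypot(X,Z).round(1),'(34.9) lat',lat.round(1),'F',o['force'].round(1),'w',o['grip_width'].round(4),'t',o['time_s'],'rot',o['eef_rot'].round(3))
for a in map(float,sys.argv[1:]):
    t=np.radians(a); x=34*np.cos(t)-8*np.sin(t); z=34*np.sin(t)+8*np.cos(t)
    print(a,'tool dx',round(X-x,1),'dz',round(Z-z,1))
E
python3 arc.py 20 28 36
```

```text
Traceback (most recent call last):
  File "arc.py", line 5, in <module>
    th=np.degrees(np.arctan2(Z,X)-np.arctan2(8,34)); print('theta',th.round(1),'radius',np.hypot(X,Z).round(1),'(34.9) lat',lat.round(1),'F',o['force'].round(1),'w',o['grip_width'].round(4),'t',o['time_s'],'rot',o['eef_rot'].round(3))
                                                                                                                                                                     ^^^^^^^^^^^^^^^^^^^^^
AttributeError: 'float' object has no attribute 'round'
```

```bash
sed -i "s/o\['grip_width'\].round(4)/round(o['grip_width'],4)/" arc.py; python3 arc.py 22 30 38; python3 look.py s6.png
```

```text
theta 14.7 radius 35.2 (34.9) lat -0.4 F [-0.8 -1.2 -0.1] w 0.0448 t 7.1 rot [-3.140e+00 -3.000e-03  2.651e+00]
22.0 tool dx 2.6 dz -3.7
30.0 tool dx 5.6 dz -7.4
38.0 tool dx 9.2 dz -10.7
```

View pics/s6.png

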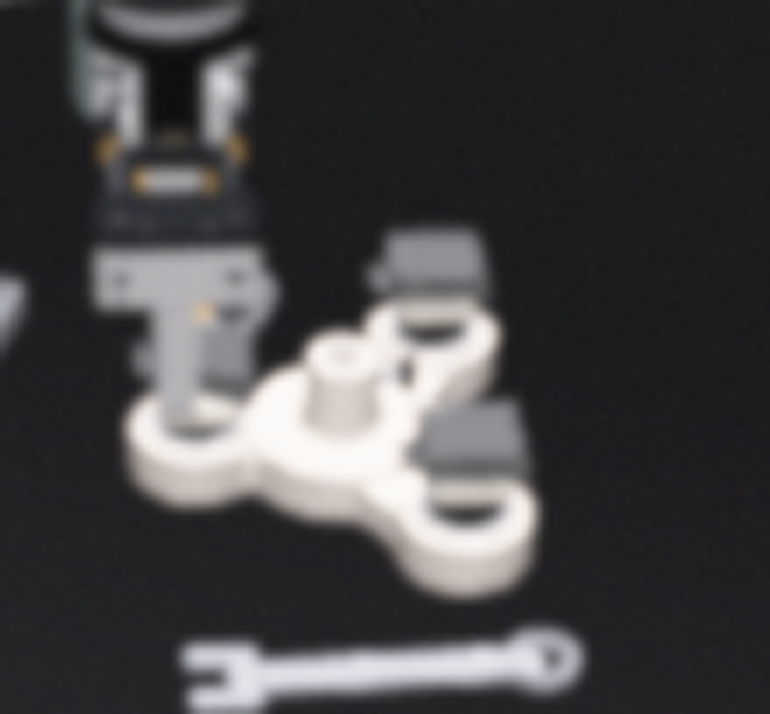

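The lip has risen (crop (145,355), before (130,380)) with the collar still low at (215,410): the cap is turning. I'll follow the arc.

Request:
step_arm(
  steps=[
    {"x": 0.0025, "y": 0, "z": -0.0035, "ax": 0, "ay": 0, "az": 0, "claw": 0.04},
    {"x": 0.003, "y": 0, "z": -0.0035, "ax": 0, "ay": 0, "az": 0, "claw": 0.04},
  ],
)

```text
time_s: 7.32
ee_pos: [0.5863, -0.0837, 0.0554]
eef_rot: [-3.14, -0.002, 2.651]
force: [-0.2, -1.2, -0.6]
grip_width: 0.0453
```

```bash
python3 arc.py 38 46 54
```

```text
theta 31.4 radius 35.4 (34.9) lat -0.4 F [-0.2 -1.2 -0.6] w 0.0453 t 7.3167 rot [-3.140e+00 -2.000e-03  2.651e+00]
38.0 tool dx 3.3 dz -2.4
46.0 tool dx 7.3 dz -5.2
54.0 tool dx 11.6 dz -7.3
```

Request:
step_arm(
  steps=[
    {"x": 0.0033, "y": 0, "z": -0.0024, "ax": 0, "ay": 0, "az": 0, "claw": 0.04},
    {"x": 0.004, "y": 0, "z": -0.0025, "ax": 0, "ay": 0, "az": 0, "claw": 0.04},
  ],
)

```text
time_s: 7.48
ee_pos: [0.5796, -0.0801, 0.0614]
eef_rot: [-3.14, -0.001, 2.651]
force: [-0.6, -1.8, -1.7]
grip_width: 0.0449
```

```bash
python3 arc.py 54 62 70
```

```text
theta 47.2 radius 35.5 (34.9) lat -0.4 F [-0.6 -1.8 -1.7] w 0.0449 t 7.4833 rot [-3.140e+00 -1.000e-03  2.651e+00]
54.0 tool dx 4.0 dz -1.3
62.0 tool dx 8.6 dz -2.9
70.0 tool dx 13.4 dz -3.8
```

Request:
step_arm(
  steps=[
    {"x": 0.004, "y": 0, "z": -0.0013, "ax": 0, "ay": 0, "az": 0, "claw": 0.04},
    {"x": 0.0045, "y": 0, "z": -0.001, "ax": 0, "ay": 0, "az": 0, "claw": 0.04},
  ],
)

```text
time_s: 7.65
ee_pos: [0.5718, -0.0759, 0.0649]
eef_rot: [-3.14, 0.001, 2.651]
force: [0.1, -3.2, 0.6]
grip_width: 0.0446
```

```bash
python3 arc.py 70 78 86
```

```text
theta 62.6 radius 35.5 (34.9) lat -0.4 F [ 0.1 -3.2  0.6] w 0.0446 t 7.65 rot [-3.140e+00  1.000e-03  2.651e+00]
70.0 tool dx 4.6 dz -0.3
78.0 tool dx 9.4 dz -0.5
86.0 tool dx 14.3 dz -0.1
```

Request:
step_arm(
  steps=[
    {"x": 0.0045, "y": 0, "z": 0, "ax": 0, "ay": 0, "az": 0, "claw": 0.04},
    {"x": 0.0045, "y": 0, "z": 0, "ax": 0, "ay": 0, "az": 0, "claw": 0.04},
  ],
)

```text
time_s: 7.82
ee_pos: [0.5633, -0.0715, 0.0657]
eef_rot: [-3.14, 0.002, 2.651]
force: [-0.2, -3.3, 0.4]
grip_width: 0.0448
```

```bash
python3 arc.py 82 86 90;python3 look.py s7.png
```

```text
theta 78.2 radius 35.2 (34.9) lat -0.4 F [-0.2 -3.3  0.4] w 0.0448 t 7.8167 rot [-3.140e+00  2.000e-03  2.651e+00]
82.0 tool dx 2.3 dz 0.4
86.0 tool dx 4.7 dz 0.7
90.0 tool dx 7.1 dz 1.2
```

View pics/s7.png

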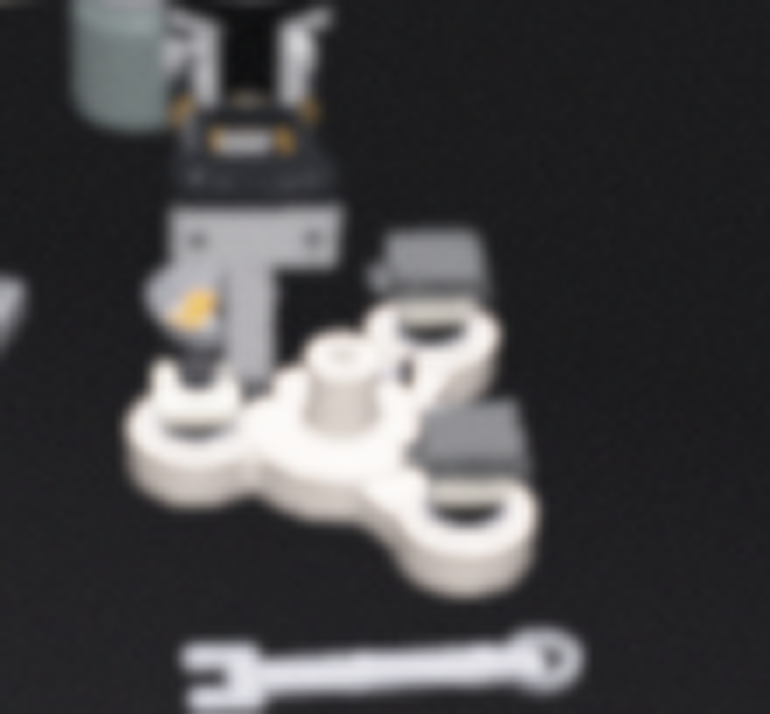

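Cap c is nearly up behind the finger, with the bolt bared at crop (200,370) and the collar and sleeve still low. A last bit to upright.

Request:
step_arm(
  steps=[
    {"x": 0.004, "y": 0, "z": 0.0007, "ax": 0, "ay": 0, "az": 0, "claw": 0.04},
    {"x": 0.001, "y": 0, "z": 0.0003, "ax": 0, "ay": 0, "az": 0, "claw": 0.04},
    {"x": 0, "y": 0, "z": 0, "ax": 0, "ay": 0, "az": 0, "claw": 0.04},
    {"x": 0, "y": 0, "z": 0, "ax": 0, "ay": 0, "az": 0, "claw": 0.04},
  ],
)

```text
time_s: 8.2
ee_pos: [0.5575, -0.0684, 0.0648]
eef_rot: [-3.14, 0.002, 2.652]
force: [-0.8, -3.1, 3.2]
grip_width: 0.0448
```

```bash
python3 arc.py 88 90
```

```text
theta 89.0 radius 35.1 (34.9) lat -0.5 F [-0.8 -3.1  3.2] w 0.0448 t 8.2 rot [-3.140e+00  2.000e-03  2.652e+00]
88.0 tool dx -0.6 dz -0.0
90.0 tool dx 0.6 dz 0.3
```

```bash
python3 look.py s8.png; python3 - <<'E'
from h import *
a=cv2.imread('pics/s3.png');b=cv2.imread('pics/s8.png')
def c(i): return cv2.resize(i[310:530,100:290],None,fx=2,fy=2)
cv2.imwrite('pics/cmp.png',np.hstack([c(cv2.imread('pics/s2.png')),c(b)]))
im,d=shot('top'); save('t8.png',im)
E
python3 arc.py
```

```text
theta 88.9 radius 35.0 (34.9) lat -0.5 F [-0.6 -2.4  4.1] w 0.0449 t 8.3 rot [-3.140e+00  2.000e-03  2.652e+00]
```

View pics/cmp.png

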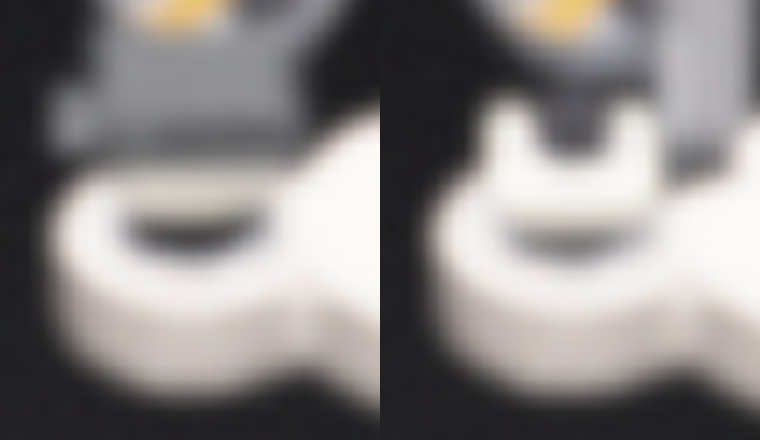

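View pics/s8.png

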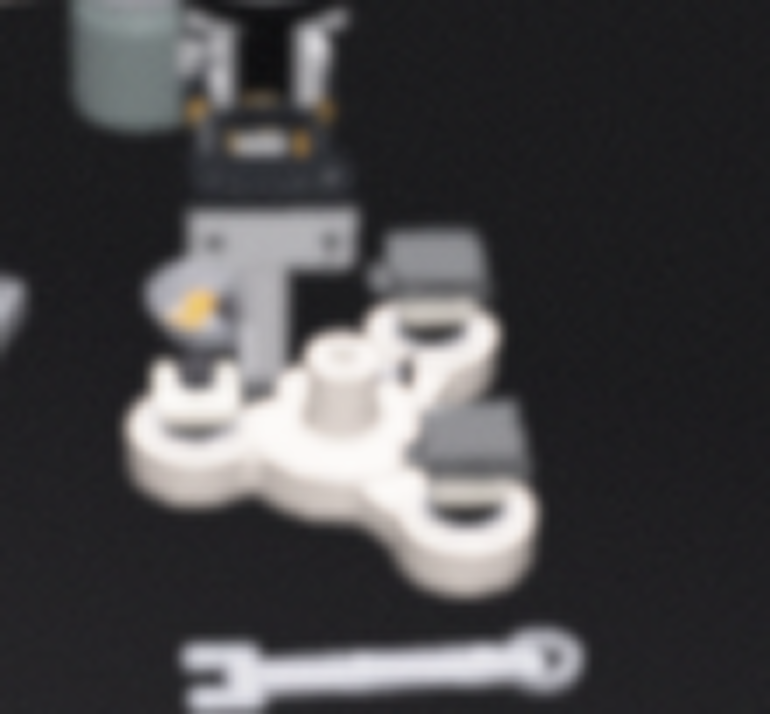

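View pics/t8.png

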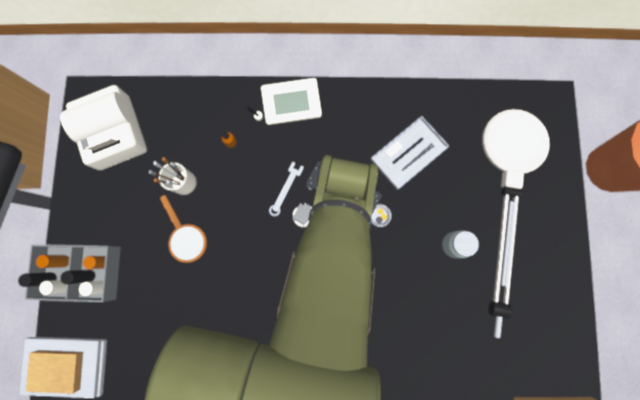

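The cap holds at about 89°. The collar's bottom edge is still about 1.4 px lower than before the tap, so the bolt is sunk. Caps a and b are shut and the other items look unmoved. Handing in.

```bash
python3 -c "
from h import *
print(ticket.hand_in())"
```

```text
the job is handed in; nothing more can be done
None
```

Bolt c, on the leg pointing away from the robot, is the loose one. Its cap is now held about upright on its two studs, with the bolt left sunk, and I handed in while still holding it.

- **Taps:** I tapped the caps in the order a, b, c. Bolts a and b stopped at z of about 0.067 m under 30 to 39 N, so they are sound. Bolt c gave at about 7 N, sank roughly 6 mm and stayed down.
- **Holding:** The arm position puts cap c at about 89°. The grip is set to 6 N and the fingers stand 45 mm apart, which matches the studs. The tool feels about 4 N, in the sense of pressing down lightly, so the bolt is not being drawn up.
- **Last pictures:** The scene camera shows bolt c bared with its collar still low, and caps a and b shut. Nothing else on the counter looks moved.
- **Less certain:** The 89° is worked out from the arm's position, because the finger hides most of cap c in the scene camera and the arm hides it from the top camera. The position estimates for the caps differed by 2 to 5 mm between the two cameras, but the light forces during the lift (under 4 N) fit the arc I followed.

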